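Turn the engraved plaque over at the turning stop

TASK

Turn the plaque over so that it lies flat on the black board with its brass face down and its wooden back up. Do it with the fingertips only: push on its edge farthest from the steel stop so that it slides against the stop and up the slope until it leans there steeply by itself, then reach behind the stop and push its raised upper edge back over until it falls onto its face. Never lift the plaque clear of the board, and leave everything else where it is.

Things in the scene. Friction and masses are not known exactly. Their poses are not given: they have to be found in the camera images.
- plaque_center (a point): Centre (half-way through the thickness) of the plaque: a walnut block 90 mm (its x) x 110 mm (its y) x 8 mm thick (its z), 0.1 to 0.2 kg, with an engraved brass sheet in its face. At the start it lies flat on the board, z axis up out of the brass face, x axis towards the steel stop to within 0.2 rad; its nearest edge is 70 to 105 mm from the slope's foot.
- plaque: The same plaque; origin at the centre of its wooden back, axes as for its centre. Pushed fully up the slope it leans at 55 degrees, lower edge on the board at the foot, upper edge about 74 mm above the board and 52 mm beyond the foot, standing clear above and behind the stop's top edge. It then stays there by itself.
- slope_foot (a point): Foot line of the stop's slope, at the middle of its width, on the board's upper surface. x points level from the plaque's side into the stop (the push direction), y runs along the foot line, z up.
- stop: The turning stop, fixed to the board; origin and axes as the slope's foot. Bent sheet of polished, slippery steel, 130 mm wide (y): from x = 0 its face rises at 55 degrees to a top edge 40 mm above the board at x = 28 mm; behind, it drops upright at x = 33 mm, with a flange 3 mm high to x = 53 mm.
- board: Black rubber-topped slab, 340 (x) x 270 (y) x 12 mm thick, fixed to the table; origin on the table straight below the slope's foot, same axes. It reaches from x = -270 to +70 mm, y = -135 to +135 mm. The rubber grips: the leaning plaque's lower edge stays put while its upper edge is swung up and back over it.
- corner0 (a point): The plaque's corner at its +x and +y end (in the plaque's frame), half-way through the thickness.
- corner1 (a point): The plaque's corner at its +x and -y end (in the plaque's frame), half-way through the thickness.
- corner2 (a point): The plaque's corner at its -x and +y end (in the plaque's frame), half-way through the thickness.
- corner3 (a point): The plaque's corner at its -x and -y end (in the plaque's frame), half-way through the thickness.
- graver_a: Bystander: graver with a wooden knob handle, 107 mm long, 28 mm high, lying on the table; origin under the handle's front end.
- graver_b: Bystander: another graver of the same size; origin under the handle's front end.
- bangle: Bystander: brass bangle, 66 mm across, 10 mm high, on the table; origin at the middle of its underside.
- ring_blank: Bystander: small brass ring, 24 mm across, 6 mm high, on the board beside the stop; origin at the middle of its underside.
- burr_pot: Bystander: closed turned wooden pot, 38 mm across, 30 mm high, on the board's edge beside the plaque; origin at the middle of its underside.
- oil: Bystander: amber glass bottle, 36 mm across, 70 mm high; origin at the middle of its underside.
- dish: Bystander: white bowl, 80 mm across, 25 mm high; origin at the middle of its underside.
- hammer: Bystander: hammer, 200 mm long, lying on the table; origin under its middle.
Things that resemble listed ones, but are neither listed nor needed, are in the scene too. Several things have the shape of the plaque; the one meant has the colours described above.

How it is judged:
By the outcome, as a careful person would: the job done as asked, in the order asked, and still so for the second after the job is handed in, with the robot touching nothing.
It also fails if it takes over 54 s, if anything falls off the work surface, if the arm or the gripper's body presses on something with over 40 N, if the wrist force passes 120 N, or if a joint passes its speed limit or range.

ROBOT

A 7-joint arm with a two-finger parallel gripper is mounted at the origin on the work surface. World frame = base frame: x ahead of the robot, y to its left, z up, the work surface at z = 0. Lengths are in m, angles in rad, forces in N, time in s.
With the tool pointing down it reaches from about 0.425 to 1.025 m from the base axis. Payload 3.6 kg.
Tool frame: the origin (TCP) lies between the finger pads; the fingertips stand env.tip_extent ahead of it and the grasp point (between the pads) lies 2 mm behind it (env.tip_extent is the distance from the TCP to the fingertips, in m); y points along the fingers, z is the direction in which the jaws open and shut, and the axes are right-handed (so a half turn about y gives the same grasp; the last joint's range is limited). The gripper opens to 85 mm and grips with 20 to 120 N. Pads are 22 mm wide; open, the fingers measure 114 mm over their backs; the gripper's body (76 mm by 85 mm) begins 54 mm behind the grasp point. The pads swing forward as they close: fully open they stand 13 mm farther back than shut.
Start: joints at [1.135, 0.591, 0.048, 1.609, -0.033, 0.943, -0.034], TCP at [0.244, -0.683, 0.248] pointing down, gripper open.
Joint ranges: [-2.69, 2.69], [-0.47, 2.24], [-1.27, 1.36], [0.19, 2.51], [-1.53, 4.68], [0.08, 2.07], [-3.09, 3.09]. Speed limits (rad/s): [2.57, 2.57, 3.14, 3.14, 3.14, 3.14, 3.14].

INTERFACE

Orientations are given as a 3x3 rotation matrix whose columns are the frame's x, y, z axes.
In Python, from cell import env gives the robot as it stands. Calls block until the motion is done:
- env.move_to(position, orientation): joint-space move of the TCP to a pose.
- env.move_linear(position, ori=None, speed=0.15, force_limit=None): straight line of the TCP; ori=None keeps the orientation; speed is the mean speed in m/s. With force_limit (N) it stops when the force on the tool has changed by that much, and returns True; else False.
- env.move_joints(angles): joint-space move.
- env.gripper_to(opening, effort=None): finger opening in m; effort is the grip in N (None keeps the last); returns when the fingers have stopped.
- env.hold(seconds).
- env.ik(position, orientation): joint angles nearest the present ones, or None.
- env.grab_frame(name): name is "scene" or "top" or "wrist"; returns the picture (480x640x3 uint8, red, green, blue); there is no depth.
- env.get_calibration(name): a dict with "camera_matrix" (3x3 intrinsics, pixels), "rvec" (rotation vector, rad) and "tvec" (3), from world to camera coordinates, as OpenCV has them. Camera axes: x right, y down, z forward; pixel columns grow to the right and rows downward; lengths in m; the calibration is good to about 2 mm. A picture is of the moment at which its call begins: read the wrist's pose just before it. get_calibration takes no time and is no camera call; for the wrist camera it gives the pose at the moment of the call.
A pose or a line that the arm cannot do raises env.PlanningError and nothing moves.
- env.hand_in(): hands the job in, once; it reports no verdict.
Trained networks look in the newest picture that a camera, given by its name, has taken for a name from the list of things; names that differ only in an ending like _2 or _b are one class to them, and where a whole thing is asked for, a point or a joint stands for the part that bears it (a point fixed in the world has none). Each returns a list of dicts, best first, with "p" (0 to 1); they miss things now and then, are a little off and sometimes report something else, mostly with a low value. They report only what shows in the picture. A call takes as long as a camera call. They do not tell look-alikes from the thing itself.
- env.find_in(camera, target): "at" ([x, y, z] in m, in the coordinates of the camera as it stood for that picture, good to about 4 mm: the middle of the surface that is visible of it).
- env.cut_out(camera, target): "region" (480x640 bool, what is visible of it).
Readings, each from a call of its own:
- env.current_time_s(): time.
- env.current_joint_pos(): joint angles.
- env.current_dq(): joint speeds.
- env.current_joint_torque(): joint torques, N m.
- env.current_tcp_pos(): TCP position.
- env.current_tcp_rot(): TCP orientation.
- env.current_wrist_force(): force on the tool from outside, world axes, zero at the start.
- env.current_moment(): the same for the moment, N m.
- env.current_grip_width(): finger opening in m.
Only numpy, scipy, OpenCV 4.12 (cv2) and the standard library are available. Lean on these libraries where they do the work, as an engineer would, in place of code of your own. Each camera call takes 0.05 s, during which the arm holds its last target.

## Working session

There is one attempt and no reset: what is moved stays moved. The work goes in short steps, each a Python script; the robot and the scene stay as the last script left them, time stands still between calls to the robot, and variables do not carry over. Pictures are saved under pics/ and viewed, and the job is handed in when it is done.

```bash
ls; mkdir -p pics
python3 - <<'E'
from cell import env
import cv2
for n in ["scene","top","wrist"]:
    im=env.grab_frame(n); cv2.imwrite(f"pics/{n}0.png",im[:,:,::-1])
    c=env.get_calibration(n); print(n,c)
print(env.tip_extent,env.current_time_s(),env.current_tcp_rot())
E
```

```text
pics
scene {'camera_matrix': array([[466.10714774,   0.        , 311.45910443],
       [  0.        , 466.10714774, 239.02608894],
       [  0.        ,   0.        ,   1.        ]]), 'rvec': array([ 2.19897659,  0.70542886, -0.30387905]), 'tvec': array([-0.38526667, -0.18077671,  1.32337624])}
top {'camera_matrix': array([[574.97468894,   0.        , 325.71366248],
       [  0.        , 574.97468894, 244.53688763],
       [  0.        ,   0.        ,   1.        ]]), 'rvec': array([ 2.17024885, -2.21704249,  0.05585746]), 'tvec': array([-0.03150734,  0.50242313,  1.32563245])}
wrist {'camera_matrix': array([[422.14270971,   0.        , 318.15218554],
       [  0.        , 422.14270971, 230.70295195],
       [  0.        ,   0.        ,   1.        ]]), 'rvec': array([-2.34171451,  1.64880251,  0.27347345]), 'tvec': array([-0.72526914, -0.04302451,  0.38126141])}
0.017 0.15 [[-9.41796458e-01 -6.71847723e-04  3.36182955e-01]
 [-3.36183615e-01  1.61934107e-03 -9.41795070e-01]
 [ 8.83480081e-05 -9.99998463e-01 -1.75095388e-03]]
```

View pics/scene0.png

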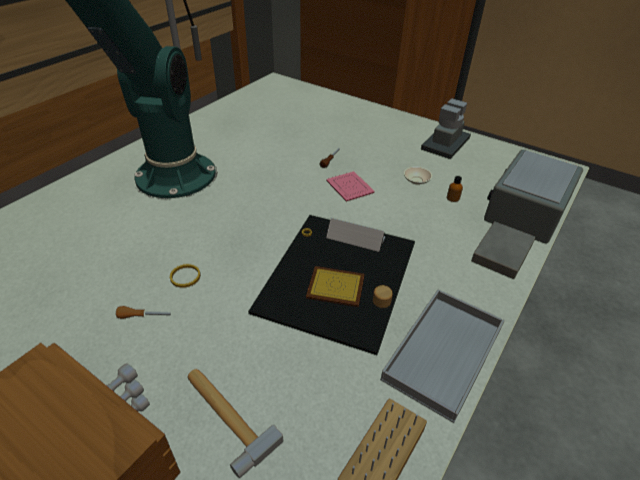

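View pics/top0.png

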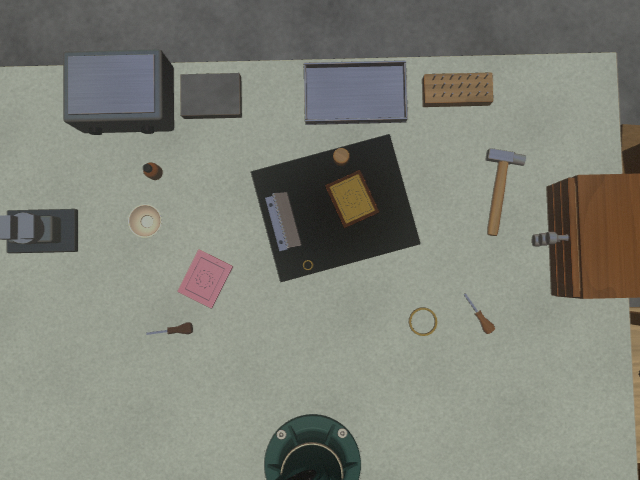

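View pics/wrist0.png

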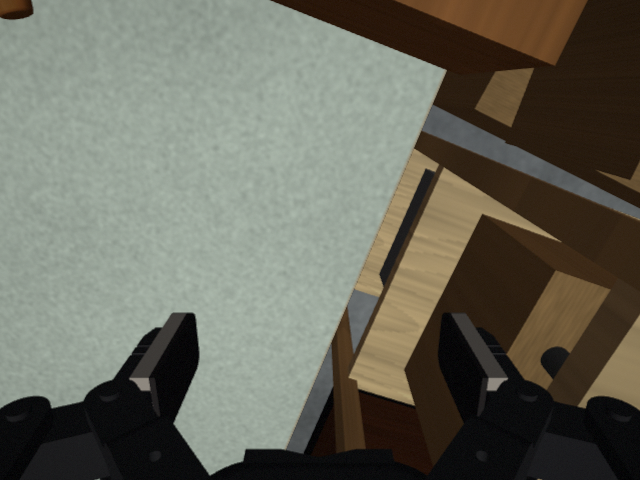

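Top view: the plaque (walnut and brass) is on the black board at about (352,198), with the stop at (283,221). Look-alikes are the pink plaque-shaped card at (206,279) and the grey block at (210,95). In the scene view the plaque is at (335,285) and the pink one at (350,186). I choose the brass one on the board and will measure it now.

```bash
cat > h.py <<'E'
from cell import env
import cv2, numpy as np
def cal(n):
    c=env.get_calibration(n); R=cv2.Rodrigues(np.array(c["rvec"]))[0]; return c["camera_matrix"],R,np.array(c["tvec"]).ravel()
def grab(n,name=None):
    c=cal(n); im=env.grab_frame(n)
    if name: cv2.imwrite(f"pics/{name}.png",im[:,:,::-1])
    return im,c
def onplane(c,px,z):
    K,R,t=c; d=R.T@np.linalg.inv(K)@np.array([px[0],px[1],1.]); o=-R.T@t
    return o+d*(z-o[2])/d[2]
def proj(c,P):
    K,R,t=c; return cv2.projectPoints(np.atleast_2d(P).astype(float),cv2.Rodrigues(R)[0],t,K,None)[0].reshape(-1,2)
def tri(c1,p1,c2,p2):
    P1=c1[0]@np.c_[c1[1],c1[2]];P2=c2[0]@np.c_[c2[1],c2[2]]
    X=cv2.triangulatePoints(P1,P2,np.array(p1,float).reshape(2,1),np.array(p2,float).reshape(2,1)); return (X[:3]/X[3]).ravel()
def tow(c,at): return c[1].T@(np.array(at)-c[2])
def quad(m):
    m=m.astype(np.uint8); cs=cv2.findContours(m,0,2)[0]; k=max(cs,key=cv2.contourArea); h=cv2.convexHull(k)
    for e in np.linspace(.01,.2,60):
        q=cv2.approxPolyDP(h,e*cv2.arcLength(h,True),True)
        if len(q)<=4: break
    return q.reshape(-1,2).astype(float)
E
python3 - <<'E'
from h import *
for n in ["top","scene"]:
    im,c=grab(n)
    for t in ["plaque","stop","board","ring_blank","burr_pot","corner0","corner1","corner2","corner3","slope_foot","plaque_center"]:
        for d in env.find_in(n,t)[:3]:
            w=tow(c,d["at"]); print(n,t,round(d["p"],2),w.round(3),proj(c,w).round(0))
    for t in ["plaque","board","stop"]:
        for d in env.cut_out(n,t)[:2]: print(n,t,round(d["p"],2),d["region"].sum(),quad(d["region"]).tolist())
print(env.current_time_s())
E
```

```text
top plaque 0.77 [0.428 0.244 0.01 ] [[203. 279.]]
top plaque 0.6 [ 0.61  -0.1    0.018] [[349. 197.]]
top plaque 0.37 [0.565 0.381 0.012] [[144. 221.]]
top stop 0.75 [ 0.7   -0.077  0.041] [[339. 157.]]
top stop 0.59 [0.555 0.056 0.019] [[283. 222.]]
top board 0.73 [ 0.58  -0.043  0.01 ] [[326. 211.]]
top board 0.26 [ 0.316 -0.402  0.023] [[484. 322.]]
top board 0.16 [ 0.607 -0.103  0.021] [[351. 198.]]
top ring_blank 0.21 [0.559 0.056 0.019] [[283. 221.]]
top burr_pot 0.7 [ 0.698 -0.076  0.041] [[339. 158.]]
top burr_pot 0.53 [0.676 0.356 0.049] [[150. 171.]]
top burr_pot 0.51 [ 0.651 -0.448  0.024] [[499. 176.]]
top corner0 0.97 [ 0.608 -0.102  0.021] [[350. 198.]]
top corner0 0.76 [0.429 0.24  0.008] [[205. 279.]]
top corner1 0.97 [ 0.608 -0.102  0.021] [[350. 198.]]
top corner1 0.76 [0.429 0.24  0.008] [[205. 279.]]
top corner2 0.97 [ 0.608 -0.102  0.021] [[350. 198.]]
top corner2 0.76 [0.429 0.24  0.008] [[205. 279.]]
top corner3 0.97 [ 0.608 -0.102  0.021] [[350. 198.]]
top corner3 0.76 [0.429 0.24  0.008] [[205. 279.]]
top slope_foot 0.74 [0.56  0.054 0.02 ] [[284. 220.]]
top 
[... 1353 characters left out ...]
35 0.01 ] [[349. 186.]]
scene slope_foot 0.77 [0.564 0.047 0.033] [[355. 234.]]
scene plaque_center 0.9 [0.432 0.235 0.008] [[349. 186.]]
scene plaque_center 0.7 [ 0.71  -0.095  0.041] [[381. 296.]]
scene plaque_center 0.58 [ 0.612 -0.109  0.024] [[336. 285.]]
scene plaque 0.69 1695 [[314.0, 270.0], [362.0, 274.0], [357.0, 306.0], [308.0, 298.0]]
scene plaque 0.57 816 [[373.0, 190.0], [345.0, 200.0], [327.0, 180.0], [354.0, 172.0]]
scene board 0.72 12369 [[310.0, 215.0], [413.0, 242.0], [376.0, 354.0], [249.0, 313.0]]
scene board 0.32 318 [[459.0, 176.0], [460.0, 198.0], [451.0, 202.0], [448.0, 187.0]]
scene stop 0.91 1170 [[330.0, 220.0], [381.0, 231.0], [374.0, 250.0], [328.0, 238.0]]
1.65
```

Run:
```python
from h import *
for n,q,pq in [("top",[[388.5,135.5],[419,243.5],[280.5,280.5],[250.5,172]],[[359,170],[377,212],[345,227],[326,185]]),("scene",[[413.5,242],[376.5,354],[248.5,313],[310,214.5]],[[314,270],[362,274],[357,306],[308,298]])]:
    c=cal(n); B=np.array([onplane(c,p,0.012)for p in q]); print(n,B.round(4).tolist(), "c",B.mean(0).round(4),[np.linalg.norm(B[i]-B[i-1]).round(4) for i in range(4)])
    P=np.array([onplane(c,p,0.02)for p in pq]); print("plaque",P.round(4).tolist(),P.mean(0).round(4),[np.linalg.norm(P[i]-P[i-1]).round(4) for i in range(4)])
c=cal("wrist"); print("wristcam",-c[1].T@c[2],c[1].T[:,2],env.current_tcp_pos())
im,_=grab("top"); cv2.imwrite("pics/topcrop.png",cv2.resize(im[120:300,230:440,::-1],None,fx=3.5,fy=3.3,interpolation=cv2.INTER_CUBIC))
```

```text
top [[0.7555, -0.1954, 0.012], [0.4995, -0.2596, 0.012], [0.4203, 0.0646, 0.012], [0.6759, 0.1306, 0.012]] c [ 0.5878 -0.0649  0.012 ] [np.float64(0.3356), np.float64(0.2639), np.float64(0.3337), np.float64(0.264)]
plaque [[0.6737, -0.1235, 0.02], [0.5744, -0.163, 0.02], [0.5411, -0.0878, 0.02], [0.6401, -0.0458, 0.02]] [ 0.6073 -0.105   0.02  ] [np.float64(0.0846), np.float64(0.1068), np.float64(0.0822), np.float64(0.1076)]
scene [[0.679, 0.1248, 0.012], [0.7621, -0.2017, 0.012], [0.5055, -0.2665, 0.012], [0.4205, 0.066, 0.012]] c [ 0.5918 -0.0693  0.012 ] [np.float64(0.2651), np.float64(0.3369), np.float64(0.2646), np.float64(0.3432)]
plaque [[0.5465, -0.0964, 0.02], [0.6377, -0.0454, 0.02], [0.6757, -0.1294, 0.02], [0.5831, -0.17, 0.02]] [ 0.6108 -0.1103  0.02  ] [np.float64(0.0821), np.float64(0.1045), np.float64(0.0922), np.float64(0.1011)]
wristcam [ 0.32112016 -0.65668721  0.37433774] [-0.30131783 -0.10735333 -0.94746126] [ 0.24368461 -0.68283845  0.24828969]
```

View pics/topcrop.png

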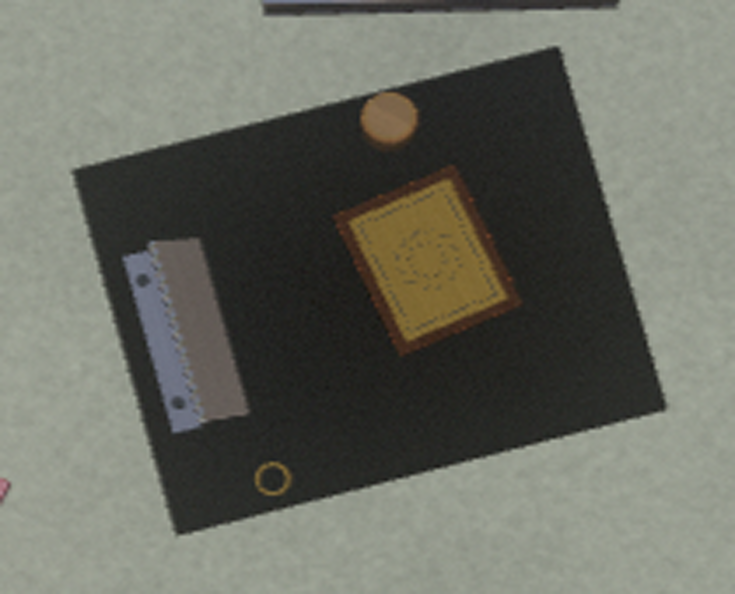

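```bash
cat >> h.py <<'E'
U=np.array([-0.2395,0.971,0]);U/=np.linalg.norm(U);V=np.array([-U[1],U[0],0]);F=np.array([.5665,.030,.012])
def rot(yaw=0.):
    c,s=np.cos(yaw),np.sin(yaw); x=c*U+s*V; y=np.array([0,0,-1.]); return np.c_[x,y,np.cross(x,y)]
def S(x,y,z): return F+x*U+y*V+np.array([0,0,z])   # stop frame -> world
def toS(p): d=np.asarray(p)-F; return np.array([d@U,d@V,d[2]])
E
python3 - <<'E'
from h import *
print(env.ik(S(-.2,0,.2),rot()), env.ik(S(.09,0,.08),rot()),env.ik(S(-.22,0,.03),rot()))
env.move_to(S(-.17,0,.22),rot())
for i,x in enumerate([-.17,-.09]):
    env.move_linear(S(x,0.,.22),rot())
    im,c=grab("wrist",f"w{i}")
    for t in ["plaque","stop","board"]:
        for d in env.cut_out("wrist",t)[:2]: print(t,round(d["p"],2),d["region"].sum(),quad(d["region"]).tolist())
    for t in ["plaque","stop"]:
        for d in env.find_in("wrist",t)[:1]: print(t,d["p"],tow(c,d["at"]))
print(env.current_time_s(),env.current_joint_pos())
E
```

```text
[-0.10649956  0.55457466  0.43012553  1.86168969 -0.31357308  0.79212782
 -2.4104708 ] [-0.5787587   0.65431306  0.40215004  2.10381559 -0.53843678  0.4831078
 -2.66650592] [-0.04374506  0.80491899  0.39214506  1.91390218 -0.5711219   0.53468078
 -2.1592825 ]
stop 0.73 7544 [[386.0, 368.0], [390.0, 420.0], [249.0, 418.0], [254.0, 366.0]]
board 0.83 90121 [[493.0, 67.0], [450.0, 420.0], [190.0, 422.0], [145.0, 68.0]]
plaque 0.83 [ 0.60888067 -0.10627217  0.01866014]
stop 0.76 [0.55871626 0.03885171 0.03096138]
plaque 0.89 16522 [[370.0, 58.0], [384.0, 174.0], [253.0, 195.0], [228.0, 83.0]]
plaque 0.68 1147 [[364.0, 447.0], [386.0, 428.0], [433.0, 466.0], [426.0, 474.0]]
stop 0.71 16365 [[371.0, 60.0], [384.0, 174.0], [253.0, 195.0], [229.0, 83.0]]
stop 0.68 7896 [[391.0, 292.0], [396.0, 343.0], [244.0, 342.0], [251.0, 291.0]]
board 0.91 94091 [[503.0, 0.0], [436.0, 354.0], [202.0, 355.0], [136.0, 0.0]]
board 0.35 16565 [[370.0, 58.0], [384.0, 174.0], [253.0, 196.0], [229.0, 83.0]]
plaque 0.96 [0.43697482 0.19317816 0.01052517]
stop 0.56 [0.56120737 0.04043769 0.03109587]
5.575 [-0.28217821  0.47163604  0.42115021  1.94574257 -0.26718102  0.77797881
 -2.61141285]
```

Run:
```python
from h import *
c=cal("wrist")
# view w1 is at the present pose
for nm,z,q in [("plaque",.02,[[370.5,57.5],[384.5,174.5],[253,195.5],[228,82.5]]),("foot",.012,[[391,291.5],[250.5,290.5]]),("top edge",.052,[[396.5,343],[244,342.5]]),("boardfar",.012,[[436.5,355],[201.5,355.5]])]:
    W=np.array([onplane(c,p,z) for p in q]); print(nm,[toS(w).round(4).tolist() for w in W],toS(W.mean(0)).round(4))
```

```text
plaque [[-0.1964, 0.0397, 0.008], [-0.1087, 0.0544, 0.008], [-0.0913, -0.0529, 0.008], [-0.179, -0.0674, 0.008]] [-0.1439 -0.0066  0.008 ]
foot [[0.0004, 0.0669, 0.0], [-0.0007, -0.0609, 0.0]] [-0.0002  0.003   0.    ]
top edge [[0.0282, 0.0664, 0.04], [0.0276, -0.0618, 0.04]] [0.0279 0.0023 0.04  ]
boardfar [[0.0681, 0.1142, 0.0], [0.0685, -0.1116, 0.0]] [0.0683 0.0013 0.    ]
```

View pics/w1.png

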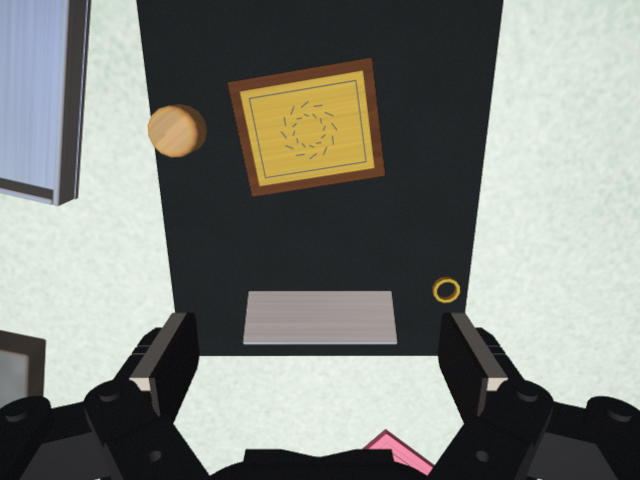

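View pics/w0.png

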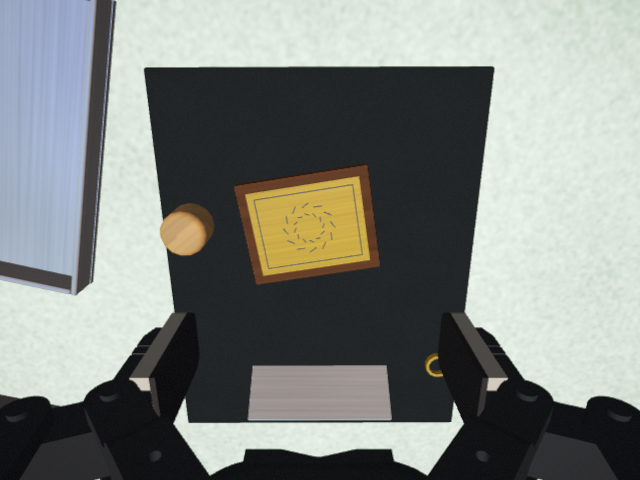

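Wrist view w1: the plaque corners are at (370,58), (384,174), (253,195) and (228,83), and the stop face covers (251,291) to (396,343). This puts the foot at x≈0, the top edge at x=28 mm and z=40 mm, and gives a plaque of 89x109 mm at yaw 0.166. All of that agrees with the description, so I'll touch down behind the far edge and push.

Run:
```python
from h import *
env.gripper_to(0.05)
y=.166; e=np.array([-.188,-.014]); d=np.array([np.cos(y),np.sin(y)])
p=e-d*0.030
env.move_to(S(*p,.06),rot(y))
r=env.move_linear(S(*p,.008),rot(y),speed=.03,force_limit=4)
t=toS(env.current_tcp_pos()); print(r,t,env.current_wrist_force(),env.current_time_s())
env.move_linear(S(*p,t[2]+.0025),rot(y),speed=.03)
print(toS(env.current_tcp_pos()),env.current_wrist_force())
grab("wrist","t0")
```

```text
True [-0.21757378 -0.01887716  0.01414832] [-0.24740146 -0.27826533  4.50587589] 8.2167
[-0.21765747 -0.01910459  0.01680271] [ 0.00750549  0.50996274 -0.23840151]
```

View pics/t0.png

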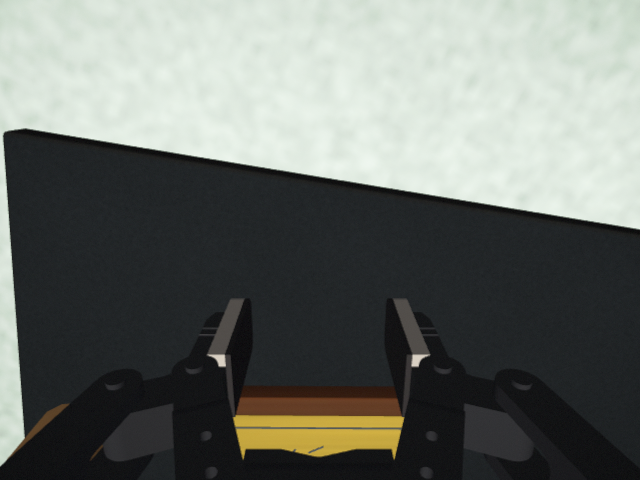

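Run:
```python
from h import *
z=.0156
r=env.move_linear(S(-.117,.0025,z),rot(0),speed=.06,force_limit=12)
print(r,toS(env.current_tcp_pos()),env.current_wrist_force(),env.current_time_s())
grab("top","p0")
im,c=grab("wrist","p0w")
im,_=grab("top"); cv2.imwrite("pics/p0c.png",cv2.resize(im[120:300,230:440,::-1],None,fx=3.5,fy=3.3,interpolation=cv2.INTER_CUBIC))
```

```text
False [-0.11707384  0.00243776  0.01549261] [ 1.6531447  -3.31377736  2.7336358 ] 10.4
```

View pics/p0c.png

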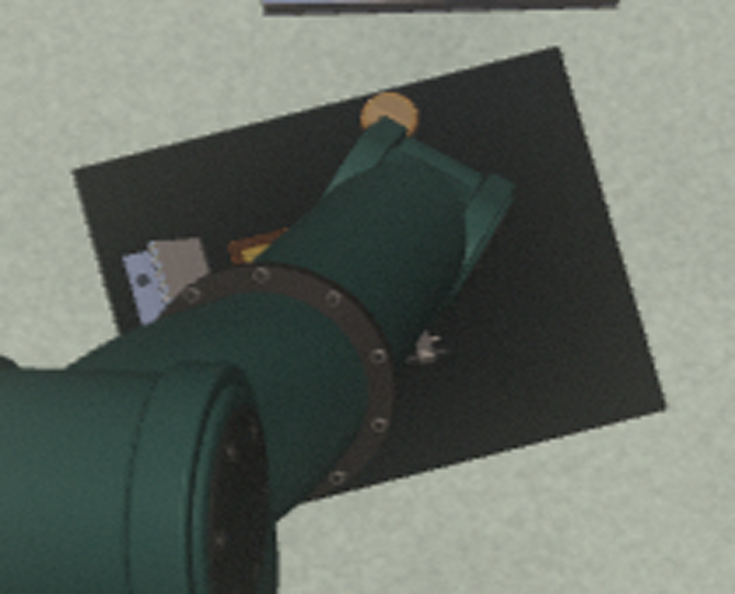

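Run:
```python
from h import *
im,c=grab("scene"); cv2.imwrite("pics/p0s.png",cv2.resize(im[150:380,230:440,::-1],None,fx=3,fy=2.6,interpolation=cv2.INTER_CUBIC))
```

```text
(no output)
```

View pics/p0s.png

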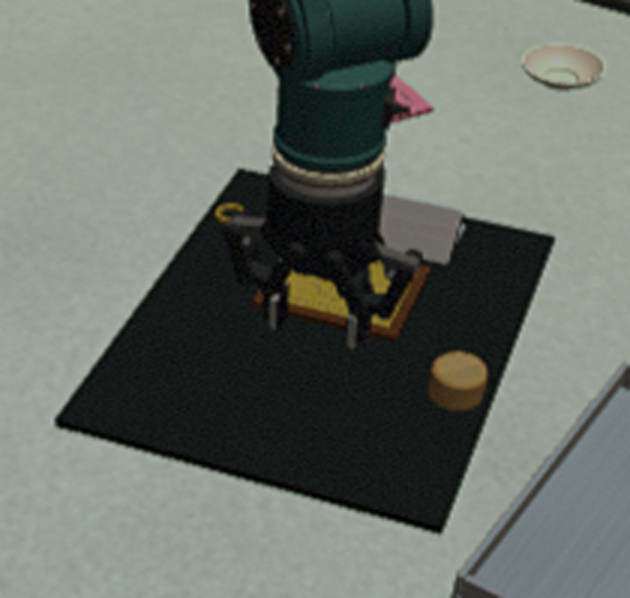

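Run:
```python
from h import *
def f(n,px,z): return toS(onplane(cal(n),px,z)).round(4)
# crop px->raw
top=lambda p:(230+p[0]/3.5,120+p[1]/3.3)
sc=lambda p:(230+p[0]/3,150+p[1]/2.6)
print("top nearcorner",f("top",top((230,241)),.02))
print("scene -y corners", f("scene",sc((398,333)),.02),f("scene",sc((430,265)),.02),"+y rear",f("scene",sc((259,296)),.02))
print("scene stop -y foot",f("scene",sc((452,264)),.012),f("top",top((205,276)),.012))
im,_=grab("scene"); cv2.imwrite("pics/p0s2.png",cv2.resize(im[225:290,300:390,::-1],None,fx=8,fy=8,interpolation=cv2.INTER_CUBIC))
```

```text
top nearcorner [-0.0183 -0.0535  0.008 ]
scene -y corners [-0.1015 -0.056   0.008 ] [-0.0129 -0.0547  0.008 ] +y rear [-0.0981  0.0518  0.008 ]
scene stop -y foot [ 0.0035 -0.0685  0.    ] [ 0.0044 -0.0349  0.    ]
```

View pics/p0s2.png

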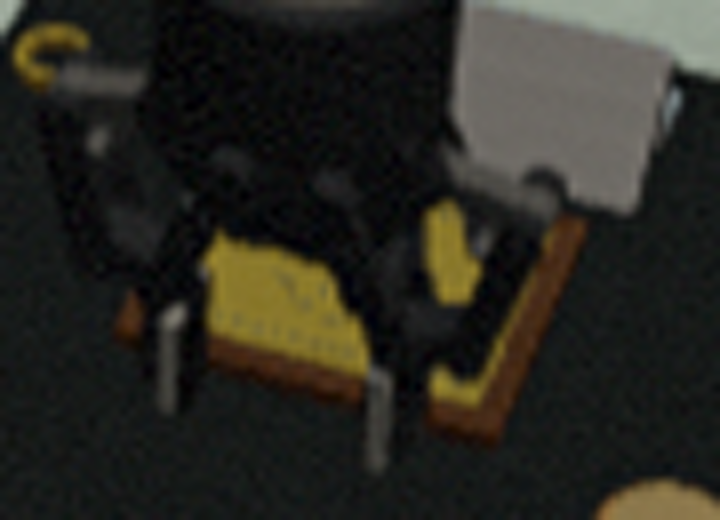

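Run:
```python
from h import *
z=.0156
for x in [-.07,-.05,-.035,-.026]:
    r=env.move_linear(S(x,.0025,z),rot(0),speed=.04,force_limit=20)
    f=env.current_wrist_force(); print(r,toS(env.current_tcp_pos()),f@U,f@V,f[2],env.current_time_s())
    if r: break
im,c=grab("scene"); cv2.imwrite("pics/p1s.png",cv2.resize(im[180:290,290:410,::-1],None,fx=6,fy=5,interpolation=cv2.INTER_CUBIC))
im,c=grab("wrist","p1w")
```

```text
False [-0.06979141  0.00248536  0.01564113] 0.3241248252314122 -0.13983059445358154 -0.3608876634982192 11.975
False [-0.04952492  0.00247856  0.01560804] 0.8079410373568171 0.2611342339444903 0.2307414012865256 12.625
False [-0.03436611  0.0024581   0.01560324] -0.12138279679755185 -0.015373628720053418 0.3834202082397029 13.15
False [-0.02534656  0.00252535  0.01555728] -1.0544105850383148 0.8179846359499309 0.40198980446559324 13.525
```

View pics/p1s.png

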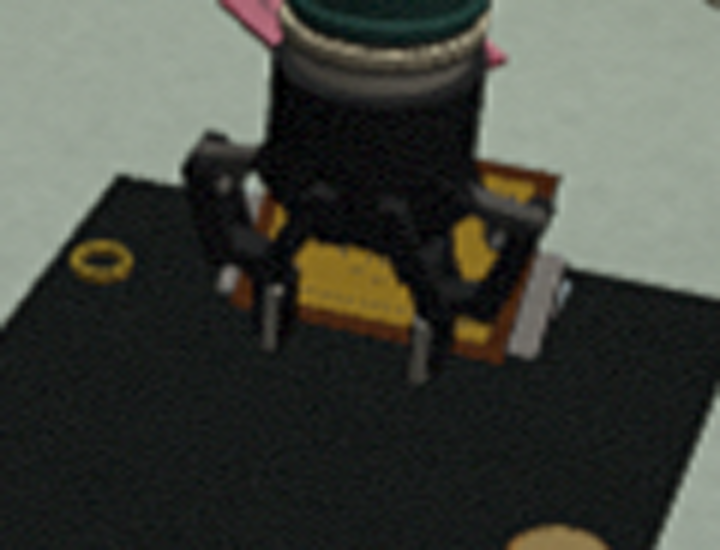

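View pics/p1w.png

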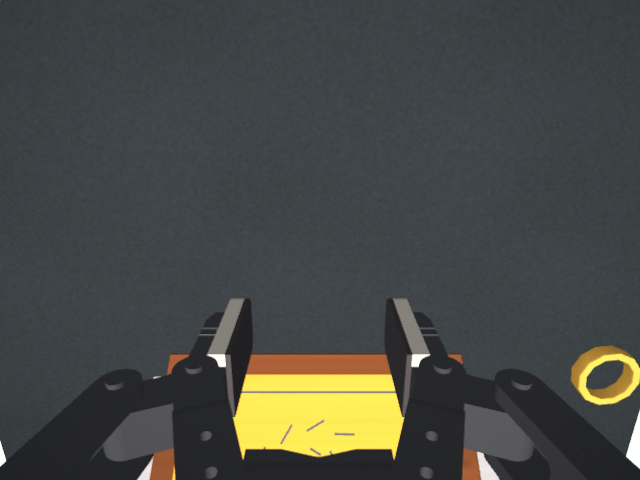

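Run:
```python
from h import *
c=cal("wrist")
for z in(.0166,): print([toS(onplane(c,p,z)).round(4) for p in [(170,354),(461,354),(318,354)]])
```

```text
[array([-0.0137, -0.0533,  0.0046]), array([-0.0138,  0.0574,  0.0046]), array([-0.0138,  0.003 ,  0.0046])]
```

Run:
```python
from h import *
z=.0156
for x in [-.020,-.0175]:
    r=env.move_linear(S(x,.0025,z),rot(0),speed=.02,force_limit=12)
    f=env.current_wrist_force(); print(r,toS(env.current_tcp_pos()),f@U,f@V,f[2],env.current_time_s())
im,c=grab("wrist","p2w")
im,c=grab("scene"); cv2.imwrite("pics/p2s.png",cv2.resize(im[180:290,290:410,::-1],None,fx=6,fy=5,interpolation=cv2.INTER_CUBIC))
```

```text
False [-0.01964355  0.00250859  0.01558125] 0.6553381339801002 -0.19377260349023293 -0.3822342550432101 14.075
False [-0.01733647  0.0025016   0.01559523] 0.05027524494449591 -0.6501449779514925 -0.3276809876670699 14.35
```

View pics/p2w.png

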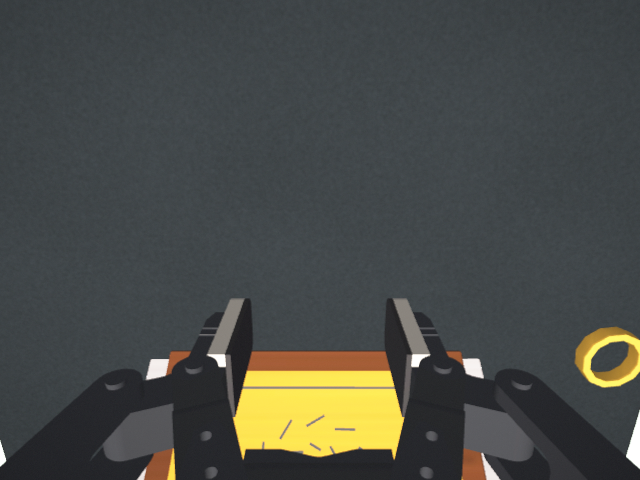

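View pics/p2s.png

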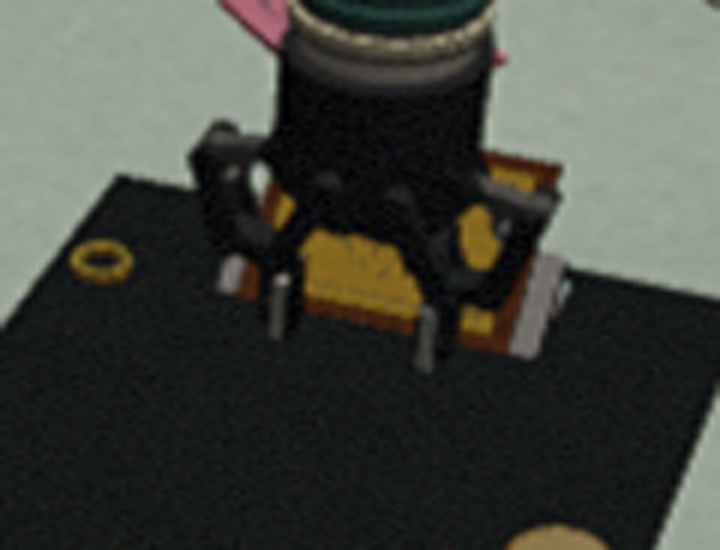

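Run:
```python
from h import *
c=cal("wrist")
print([toS(onplane(c,p,.0166)).round(4) for p in [(170,351),(461,351)]],[toS(onplane(c,p,.012)).round(4) for p in [(150,359),(480,359)]])
# predicted pixel of B & A for seated vs 3mm short
for dx in(0,-.003,-.006): print(dx,proj(c,[S(-.0065+dx,0,.0046),S(dx,.065,0)]))
```

```text
[array([-0.0066, -0.0531,  0.0046]), array([-0.0067,  0.0572,  0.0046])] [array([ 0.0002, -0.0633,  0.    ]), array([0.0001, 0.067 , 0.    ])]
0 [[310.07479313 351.38347801]
 [475.06907234 358.67995186]]
-0.003 [[310.03177438 344.57656298]
 [475.98549897 352.18081796]]
-0.006 [[309.98823277 337.68691534]
 [476.91262718 345.60579043]]
```

Run:
```python
from h import *
env.move_linear(S(-.05,.0025,.0165),rot(0),speed=.06)
env.move_linear(S(-.10,.0025,.20),rot(0),speed=.2)
env.move_linear(S(.02,.0025,.23),rot(0),speed=.2)
im,c=grab("wrist","l0w")
env.move_linear(S(.10,.0025,.20),rot(0),speed=.2)
im,c2=grab("wrist","l1w")
for d in env.cut_out("wrist","plaque")[:2]: print(d["p"],d["region"].sum(),quad(d["region"]).tolist())
print("pred", proj(c2,[S(.0516,-.053,.0737),S(.0516,.057,.0737),S(.045,0,.0783),S(-.0065,0,.0046)]))
im,_=grab("scene"); cv2.imwrite("pics/l1s.png",cv2.resize(im[180:290,290:410,::-1],None,fx=6,fy=5,interpolation=cv2.INTER_CUBIC))
print(env.current_time_s())
```

```text
0.59 5894 [[399.0, 274.0], [483.0, 350.0], [393.0, 393.0], [329.0, 339.0]]
0.58 16787 [[395.0, 59.0], [408.0, 151.0], [223.0, 149.0], [241.0, 56.0]]
pred [[224.15325467 154.0518353 ]
 [409.06378479 153.95967831]
 [313.09925537 143.71914111]
 [313.99574649  56.89791337]]
17.7833
```

View pics/l1w.png

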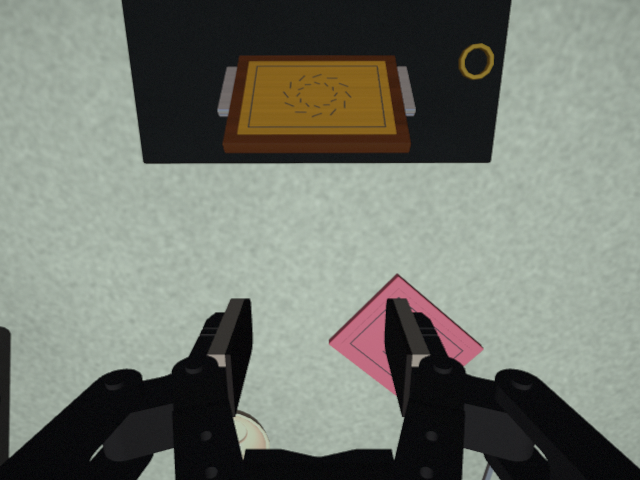

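View pics/l1s.png

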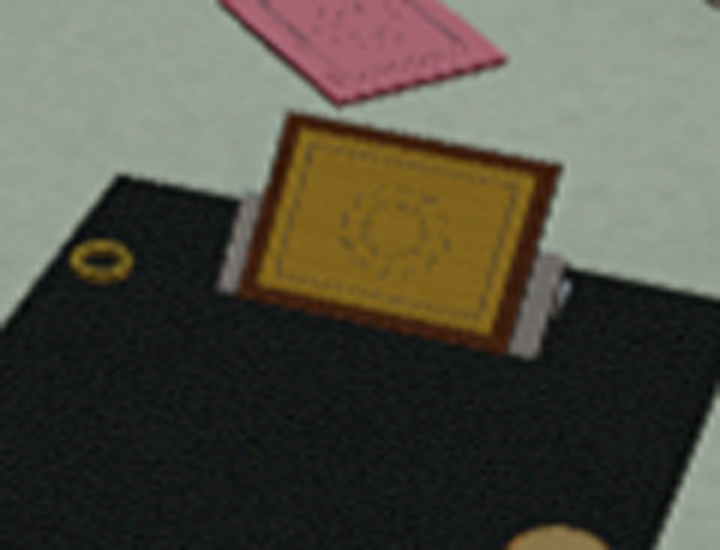

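Run:
```python
from h import *
env.move_linear(S(.10,.0025,.074),rot(0),speed=.12)
for x in [.055,.03,.011,0,-.01,-.02]:
    r=env.move_linear(S(x,.0025,.074),rot(0),speed=.05,force_limit=12)
    f=env.current_wrist_force(); print(r,toS(env.current_tcp_pos()),f@U,f@V,f[2],env.current_time_s())
    if r: break
    if x==.011: grab("scene","v0")
env.hold(.5)
im,_=grab("scene"); cv2.imwrite("pics/v1s.png",cv2.resize(im[180:290,290:410,::-1],None,fx=6,fy=5,interpolation=cv2.INTER_CUBIC))
```

```text
False [0.05538665 0.00258214 0.07387025] 0.44715636471836273 0.12764062591539643 -0.6802502533955754 20.0333
False [0.02977658 0.00260657 0.07396133] -0.6261463197059058 0.3304721242486906 0.05405588189193687 20.6833
False [0.01059674 0.00258504 0.073992  ] 0.38221628636187766 0.09917583295790498 -0.6497448495599659 21.2167
False [-0.00063908  0.00257982  0.07403871] 0.7955984149593066 0.3034835951962768 -0.18077953415488612 21.6333
False [-0.01062346  0.00254987  0.07404577] -0.11501528959235126 1.2519499676449457 0.2628521085525103 21.9833
False [-0.02061163  0.00256344  0.07404639] 0.4623020901189405 -0.14069017689608562 -0.381967150713631 22.3333
```

View pics/v1s.png

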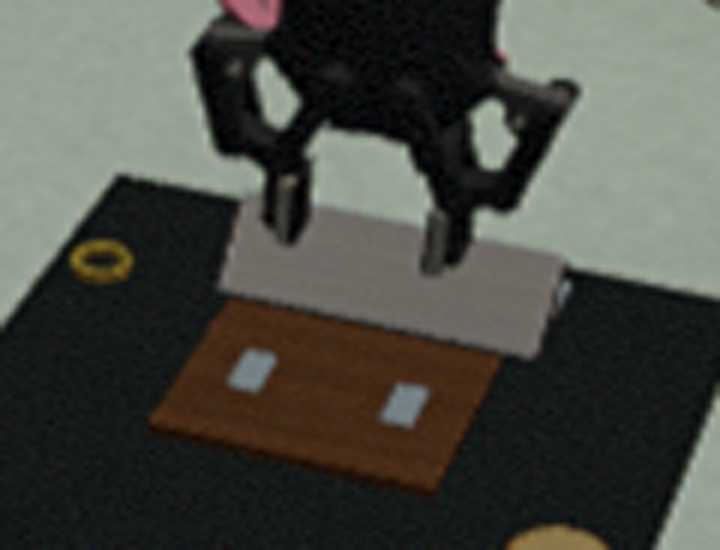

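It fell over: the wooden back is up, with its two metal plates showing. I'll retreat upward and check that it lies flat.

Run:
```python
from h import *
env.move_linear(S(-.02,.0025,.23),rot(0),speed=.2)
im,c=grab("wrist","e0w")
for d in env.cut_out("wrist","plaque")[:2]:
    q=quad(d["region"]); print(round(d["p"],2),q.tolist(),[toS(onplane(c,p,.02)).round(4).tolist() for p in q])
env.hold(.5); grab("scene","e0s"); print(env.current_time_s(),env.current_wrist_force())
```

```text
0.98 [[382.0, 367.0], [404.0, 418.0], [394.0, 455.0], [325.0, 421.0]] [[0.1544, 0.0667, 0.008], [0.2162, 0.0923, 0.008], [0.2648, 0.0849, 0.008], [0.2199, 0.0115, 0.008]]
0.89 [[385.0, 92.0], [378.0, 200.0], [251.0, 199.0], [247.0, 90.0]] [[-0.1004, 0.0565, 0.008], [-0.0134, 0.055, 0.008], [-0.0142, -0.0525, 0.008], [-0.1018, -0.0512, 0.008]]
24.4667 [ 0.02953832 -0.37956898 -0.57860421]
```

View pics/e0w.png

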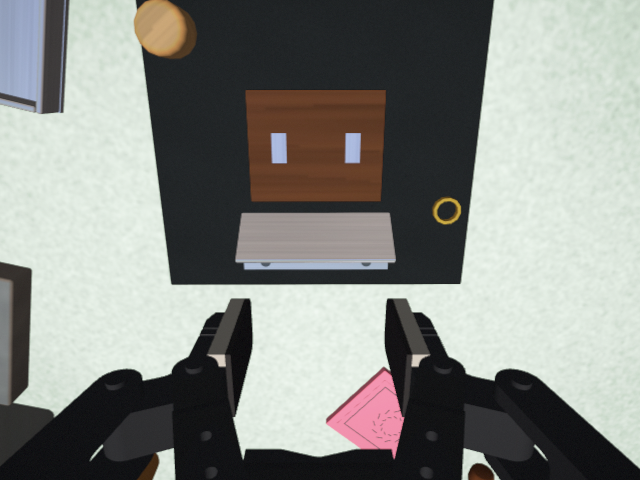

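View pics/e0s.png

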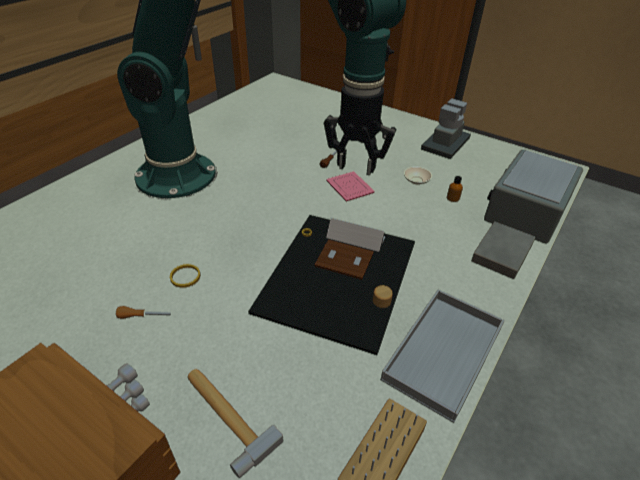

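The plaque is wooden back up at wrist pixels (247,90) to (385,200). It is 87x108 mm in the z=20 mm plane, so it lies flat at x from -101 to -14 mm. The ring, pot and other things stand where they were.

```bash
python3 -c "
from cell import env
print(env.hand_in())"
```

```text
the job is handed in; nothing more can be done
None
```

The plaque now lies flat on the board with its brass face down and its wooden back up. I handed the job in at about 24.5 s.

- **Push:** I pushed on the far edge with two fingertips. The plaque slid square against the stop and up the slope until its lower edge was at the foot. I let go, and it leaned there by itself at the predicted 55° pose.
- **Turn:** I then came down behind the stop and pushed the raised upper edge back over until the plaque fell onto its face. Apart from one deliberate 4.5 N touch on the board to find its height, the force readings stayed under 5 N.
- **Last checks:** The wrist view measured the plaque at 87 x 108 mm when its upper side is taken at 8 mm above the board. That agrees with it lying flat, about 14 mm in front of the slope's foot. The bystanders look unmoved in the scene picture, and the gripper was well clear of everything.
- **Doubtful readings:** In the first top and scene pictures the network sometimes took the pink card or the pot for the plaque, so I chose by colour. No check failed or disagreed after that.

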